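# Slide the saucer of screws in between the tins

## Robot

A 6-joint arm with a two-finger parallel gripper is mounted at the origin on the work surface. World frame = base frame: x ahead of the robot, y to its left, z up, the work surface at z = 0. Lengths are in mm, angles in rad, forces in N, time in s.
With the tool pointing down it reaches from about 300 to 750 mm from the base axis. Payload 8.5 kg.
Tool frame: the origin (TCP) lies midway between the tips of the shut fingers; the grasp point (between the pads) lies 19 mm behind it; z points along the fingers, y is the direction in which the jaws open and shut (so a half turn about z gives the same grasp; the last joint's range is limited). The gripper opens to 85 mm and grips with 20 to 120 N. Pads are 22 mm wide; open, the fingers measure 114 mm over their backs; the gripper's body (76 mm by 85 mm) begins 54 mm behind the grasp point. The pads swing forward as they close: fully open they stand 13 mm farther back than shut.
Start: joints at [1.09, 0.381, 1.297, -0, 1.464, -0.215], TCP at [144.467, 530.669, 231.322] pointing down, gripper open.
Joint ranges: [-3.11, 3.11], [-0.89, 2.33], [0.22, 2.48], [-1.42, 4.56], [0.17, 2.85], [-2.88, 2.88]. Speed limits (rad/s): [2.39, 2.39, 3.14, 3.14, 3.14, 3.14].

## Interface

Orientations are given as a unit quaternion [w, x, y, z].
In Python, from plant import state, grab_frame, camera_params, sign_off gives the robot as it stands.
- The arm moves only by the shell command python3 -m inch 'ROWS' [FORCE]. ROWS is JSON, a list of rows, each a list of 3 entries, a list of its own where there are three numbers: the closure in counts, from 0 (fully open) to 255 (shut), then the shift along the tool's x, y, z in cm, then the turn about the tool's z in degrees. In form: [[jaw, [tx, ty, tz], twist], ...]. A call has 1 to 8 rows; each row is the pose to reach, as a shift and turn from the pose commanded when the call began, along the tool's axes at that moment; what a row does not reach only later rows make up. A row lasts 1/12 s, in which the tool goes at most 41.7 mm and 7.16 degrees, less where a joint would pass 70% of its speed; a pose out of reach is approached as far as the arm can. A call with a gripper value outside its range is refused whole. The fingers move at their own pace and stop on an object; FORCE is the grip in N (left out, the last holds). Time passes only in rows, so rows that repeat a pose let the fingers close. It gives the time, the measured TCP pose, the force and the opening at its end, in the units of the state.
- state(): the state, without advancing time (a new reading comes with each control period).
- grab_frame(name): name is "side" or "top" or "wrist"; returns (picture, depth): 400x640x3 uint8, red, green, blue; 400x640 float32, mm along the optical axis (not along the pixel's ray), 0 where there is no reading.
- camera_params(name): a dict with "vfov" (degrees; the focal length in pixels is half the picture's height over the tangent of half this angle, whatever the lens; pixels are square), "cx", "cy" (the principal point, pixels), "R" (3x3) and "t" (3): a world point X has camera coordinates R X + t. Camera axes: x right, y down, z forward; pixel columns grow to the right and rows downward; lengths in mm; the calibration is good to about 2 mm. A picture is of the moment at which its call begins: read the wrist's pose just before it. camera_params takes no time and is no camera call; for the wrist camera it gives the pose at the moment of the call.
- sign_off(): hands the job in, once; it reports no verdict.
The state is a dict: "time": time; "qpos": joint angles; "qvel": joint speeds; "effort": joint torques, N m; "tool_pos": TCP position; "tool_rot": TCP orientation; "ft_force": force on the tool from outside, world axes, zero at the start; "wrist_torque": the same for the moment, N m; "opening": finger opening in mm.
Only numpy, scipy, OpenCV 4.12 (cv2) and the standard library are available. Lean on these libraries where they do the work, as an engineer would, in place of code of your own. Each camera call takes 0.05 s, during which the arm holds its last target.

## Task

Without picking anything up, use the fingertips to push the terracotta saucer with its screws gently along the ledge, through the narrow gap between the two tins, and leave it standing in the space beyond: wholly clear of the tins, but stopped short of the toolbox so that its front latch stays free. Keep the screws in the saucer, and do not shift the tins, the toolbox, the mallet or the tin opener.

Things in the scene. Friction and masses are not known exactly. Their poses are not given: they have to be found in the camera images.
- saucer: Loose round terracotta saucer, open at the top: 96 mm across the rim, 82 mm across the foot, 24 mm high, wall and floor 5 mm thick, about 0.2 kg (varies), slides on the concrete with a friction coefficient of very roughly 0.5 to 0.7. Origin at the centre of its underside, on the ledge. It stands on the side of the tins away from the toolbox, up to 40 mm to either side of the gap's centre line.
- tin_near: Flat sealed metal tin with a plain paper band, upright, 99 mm across, 46 mm high, 0.9 kg, loose but must stay put; the one nearer the robot. Origin at the centre of its underside.
- tin_far: The second such tin, same size and weight, farther from the robot. The clear gap between the two tins is 102 to 106 mm. Origin at the centre of its underside.
- gap (a point): The point on the ledge half-way between the two tins (true to 1 mm). Its x axis points from the near tin to the far tin, its y axis runs along the gap's centre line, back towards the side where the saucer starts, so the push goes along its minus y; z is up.
- toolbox: Closed grey plastic toolbox with a dark lid, 240 mm long (its x), 120 mm deep (its y), 93 mm high, 120 mm with its carrying handle, 1.6 kg, loose but must stay put. Its long front, with the steel latch (standing 7 mm proud) in the middle, looks to its +y, towards the tins; the front lies 60 mm from its origin and about 200 mm (195 to 205) from the line through the tins' centres. Origin at the centre of its underside.
- screw1: Steel pan-head screw lying in the saucer, 34 mm long, head 11 mm, shank 5.5 mm, 11 g, loose; it may roll about in the saucer. Origin under its middle, at floor level.
- screw2: Second such screw in the saucer.
- screw3: Third such screw in the saucer.
- mallet: Grey plastic mallet lying flat, bystander: head 86 mm long and 52 mm thick across one end (origin + 75 mm along its x), handle 25 mm thick, 240 mm long over all along its x. Origin on the ledge near the middle of its length. Lies beyond the far tin, as seen from the robot.
- tin_opener: Stainless tin opener lying flat, bystander: 185 mm long along its x, 41 mm wide, its butterfly key standing up to 31 mm high. Origin on the ledge near its middle. Lies in line with the mallet, also beyond the far tin.
Not all that is in view belongs to the job. What is shaped like the tin_far but turquoise is not meant. Leave any pink look-alike of the tin_near alone.

How it is judged:
By the outcome, as a careful person would: the job done as asked, in the order asked, and still so for the second after the job is handed in, with the robot touching nothing.
It also fails if it takes over 54 s, if anything falls off the work surface, if the arm or the gripper's body presses on something with over 40 N, if the wrist force passes 120 N, or if a joint passes its speed limit or range.

## Working session

There is one attempt and no reset: what is moved stays moved. The work goes in short steps, Python scripts to look and compute and a shell command to move; the robot and the scene stay as the last step left them, time stands still between calls to the robot, and variables do not carry over. Pictures are saved under pics/ and viewed, and the job is handed in when it is done.

```bash
ls; mkdir -p pics; cat > h.py <<'E'
import numpy as np, cv2
from plant import state, grab_frame, camera_params
def ray(cp,u,v):
    f=200/np.tan(np.radians(cp['vfov'])/2)
    R=np.array(cp['R']);t=np.array(cp['t'])
    d=R.T@np.array([(u-cp['cx'])/f,(v-cp['cy'])/f,1.0]);return -R.T@t,d
def onplane(cp,u,v,z):
    o,d=ray(cp,u,v);return o+d*(z-o[2])/d[2]
def proj(cp,X):
    f=200/np.tan(np.radians(cp['vfov'])/2)
    c=np.array(cp['R'])@np.array(X)+np.array(cp['t']);return cp['cx']+f*c[0]/c[2],cp['cy']+f*c[1]/c[2]
def cloud(cp,dep):
    f=200/np.tan(np.radians(cp['vfov'])/2)
    v,u=np.mgrid[0:400,0:640]
    c=np.stack([(u-cp['cx'])/f*dep,(v-cp['cy'])/f*dep,dep],-1)
    return (c-np.array(cp['t']))@np.array(cp['R'])
E
python3 - <<'E'
from h import *
print(state())
for n in ['side','top','wrist']:
    cp=camera_params(n);p,d=grab_frame(n);cv2.imwrite(f'pics/{n}1.png',p[:,:,::-1]);np.savez(f'{n}1.npz',p=p,d=d,**{k:np.array(x) for k,x in cp.items()})
    print(n,cp, (d>0).mean())
E
```

```text
pics
{'time': 0.0, 'qpos': array([ 1.08969935e+00,  3.81188496e-01,  1.29827840e+00,  6.13984197e-06,
        1.46360619e+00, -2.15290158e-01]), 'qvel': array([-0.00154054, -0.00023413,  0.00052946,  0.00048884,  0.00038407,
       -0.00169613]), 'effort': array([-4.20730394e-04, -4.48447108e+01, -2.31283414e+01, -1.22805523e-04,
        4.66068348e-03,  1.49506144e-05]), 'tool_pos': array([144.33058179, 530.41137008, 230.70986536]), 'tool_rot': array([-2.55429895e-04,  1.32512795e-01,  9.91181018e-01, -6.94752079e-04]), 'ft_force': array([ 0.46278597, -0.0112468 , -0.43759093]), 'wrist_torque': array([-0.00741063, -0.02428666,  0.05202071]), 'opening': 85.57540022154824}
side {'vfov': 47.71019564731575, 'cx': 323.1283840693577, 'cy': 192.98954520815514, 'R': array([[ 0.69811332, -0.71598648, -0.00107399],
       [-0.51072141, -0.49691989, -0.70159409],
       [ 0.50179819,  0.49034069, -0.71257602]]), 't': array([-385.82359819,  368.30138384,  711.4667975 ])} 0.9959453125
top {'vfov': 44.27346198802422, 'cx': 328.8613807401055, 'cy': 202.0831054060405, 'R': array([[-3.12154657e-03, -9.99995016e-01,  4.73323386e-04],
       [-9.75388072e-01,  2.94037771e-03, -2.20475540e-01],
       [ 2.20473050e-01, -1.14989865e-03, -9.75392389e-01]]), 't': array([ 14.63853287, 610.48281383, 911.94261932])} 0.9958671875
wrist {'vfov': 68.07499691525358, 'cx': 317.2809364794752, 'cy': 194.74678300324257, 'R': array([[ 0.26442748,  0.96440365, -0.00192547],
       [ 0.91747184, -0.25094311,  0.3086632 ],
       [ 0.29719274, -0.0833856 , -0.95116945]]), 't': array([-550.21983273,  -39.51917958,  381.52750613])} 0.995984375
```

View pics/top1.png

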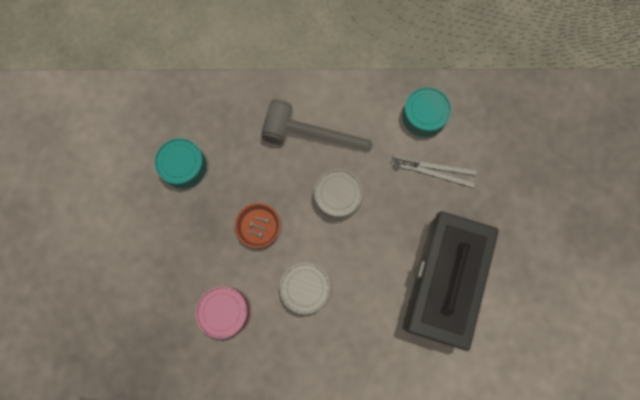

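View pics/side1.png

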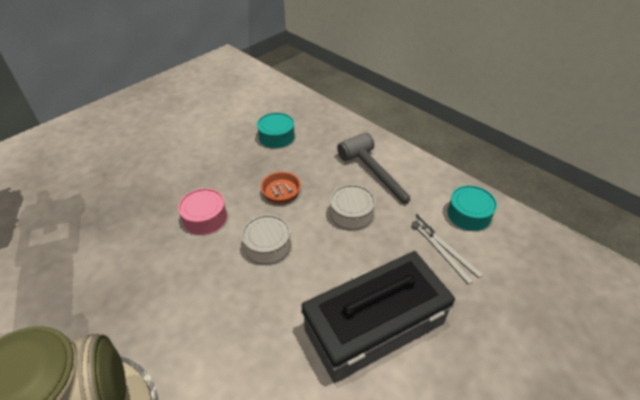

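View pics/wrist1.png

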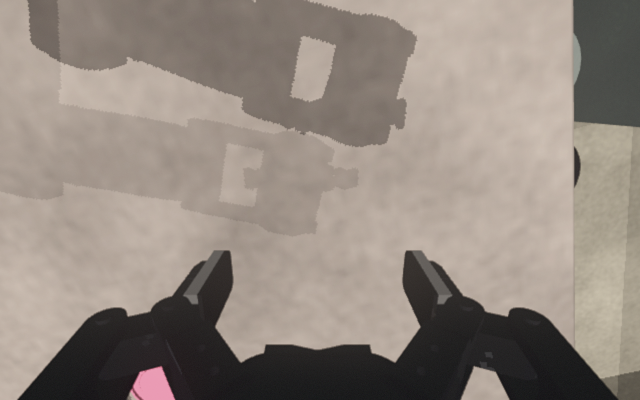

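The top view shows the saucer at (258,226), the tins at (338,194) far and (304,289) near, and the toolbox at (452,280) with its latch at (421,269). I'll measure these next.

```bash
cat > meas.py <<'E'
from h import *
from scipy import ndimage
def circ(P):
    P=P.astype(np.float32); (c,r)=cv2.minEnclosingCircle(P); 
    return np.array(c),r
def measure(p,d,cp,verbose=True):
    W=cloud(cp,d); z=W[...,2]
    hsv=cv2.cvtColor(p,cv2.COLOR_RGB2HSV)
    out={}
    m=(hsv[...,0]<14)&(hsv[...,1]>130)&(hsv[...,2]>60)&(W[...,1]>-200)
    lab,n=ndimage.label(m); 
    if n:
        k=1+np.argmax(ndimage.sum(m,lab,range(1,n+1))); mm=(lab==k).astype(np.uint8)
        cs,_=cv2.findContours(mm,cv2.RETR_EXTERNAL,cv2.CHAIN_APPROX_NONE)
        c=max(cs,key=cv2.contourArea)[:,0,:]
        out['saucer_mask']=mm
    t=(abs(z-46)<6)&(hsv[...,1]<90)
    lab,n=ndimage.label(t)
    for k in range(1,n+1):
        q=lab==k
        if q.sum()<300: continue
        c,r=circ(W[q][:,:2]); print('z46 blob',q.sum(),c.round(1),round(r,1),W[q][:,:2].mean(0).round(1),p[q].mean(0).round(),z[q].mean().round(1))
    return out,W
if __name__=='__main__':
    for n in ['top','side']:
        f=np.load(n+'1.npz');cp={k:f[k] for k in('vfov','cx','cy','R','t')}
        print(n);o,W=measure(f['p'],f['d'],cp)
        z=W[...,2]; ys,xs=np.nonzero(o['saucer_mask'])
        q=(o['saucer_mask']>0); print('saucer px',xs.mean(),ys.mean(),q.sum(),'z',np.percentile(z[q],[5,50,95]).round(1))
        el=cv2.fitEllipse(max(cv2.findContours(o['saucer_mask'],cv2.RETR_EXTERNAL,cv2.CHAIN_APPROX_NONE)[0],key=len)); print(el, onplane(cp,*el[0],24).round(1))
        top=q&(z>18); print(circ(W[top][:,:2]))
        # toolbox top
        t=(z>84)&(z<98)&(f['p'].max(-1)<90)
        lab,nn=ndimage.label(t);k=1+np.argmax(ndimage.sum(t,lab,range(1,nn+1)))
        pts=W[lab==k][:,:2].astype(np.float32);r=cv2.minAreaRect(pts);print('box',r,cv2.boxPoints(r).round(1).tolist())
        print('table z',np.median(z))
E
python3 meas.py
```

```text
top
z46 blob 634 [796.6 125.7] 46.0 [794.6 124.8] [94. 89. 82.] 47.3
z46 blob 1728 [636.1  -5. ] 50.1 [636.   -5.2] [147. 141. 128.] 44.0
z46 blob 1943 [443.   61.5] 49.5 [442.6  61.7] [155. 149. 136.] 43.9
z46 blob 1983 [397.1 224.3] 49.9 [397.  224.1] [174. 118. 130.] 43.7
saucer px 256.89364844903986 225.28360413589365 1354 z [ 2.8  7.1 25.2]
((257.0177001953125, 225.3681182861328), (42.93408966064453, 44.279945373535156), 50.84751510620117) [571.7 161.1  24. ]
(array([499.60012817, 103.81442261]), 138.36094665527344)
box ((456.90045166015625, -220.81552124023438), (120.49069213867188, 240.11927795410156), 72.3268814086914) [[324.20001220703125, -241.8000030517578], [553.0, -314.70001220703125], [589.5999755859375, -199.89999389648438], [360.79998779296875, -127.0]]
table z 0.05071405780588767
side
z46 blob 338 [797.8 123.4] 45.1 [794.1 118. ] [116. 112. 104.] 47.3
z46 blob 1184 [636.3  -6.9] 51.0 [637.1  -8.1] [180. 173. 158.] 43.7
z46 blob 1434 [446.   58.2] 51.3 [443.8  58.6] [181. 175. 159.] 43.5
z46 blob 416 [ 455.3 -225.7] 127.4 [ 410.6 -255.5] [57. 55. 52.] 45.6
saucer px 280.2550415183867 186.7817319098458 843 z [ 3.6 10.  24.3]
((280.2967529296875, 187.1091766357422), (30.680713653564453, 38.254756927490234), 83.55339050292969) [566.4 152.7  24. ]
(array([572.34936523, 158.02368164]), 47.65375518798828)
box ((455.07989501953125, -225.150390625), (116.9505615234375, 236.27053833007812), 72.18981170654297) [[324.70001220703125, -244.6999969482422], [549.7000122070312, -317.0], [585.4000244140625, -205.60000610351562], [360.5, -133.3000030517578]]
table z -0.6204311910342912
```

```bash
cat > plan.py <<'E'
import sys
from h import *
F=np.array([636.1,-5.5]);N=np.array([443.5,61.])
G=(F+N)/2; ex=(F-N)/np.linalg.norm(F-N); ey=np.array([-ex[1],ex[0]])
def togap(p): r=np.asarray(p)[:2]-G; return np.array([r@ex,r@ey])
def fromgap(x,y): return G+x*ex+y*ey
def show(gx=None,gy=None,z=None):
    from scipy.spatial.transform import Rotation as Ro
    s=state(); q=s['tool_rot']; R=Ro.from_quat([q[1],q[2],q[3],q[0]]).as_matrix()
    print('t',round(s['time'],2),'tcp gap',togap(s['tool_pos']).round(1),'z',s['tool_pos'][2].round(1),'open',round(s['opening'],1),'F',s['ft_force'].round(1),'q',np.round(s['qpos'],2))
    a=np.degrees(np.arctan2(*(ey[::-1])))-np.degrees(np.arctan2(R[1,0],R[0,0]))
    print('tool-x to gap-y: twist deg', -((a+180)%360-180), 'tilt z',R[:,2].round(4))
    if gx is not None:
        w=np.append(fromgap(gx,gy),z); print('shift cm',(R.T@(w-s['tool_pos'])/10).round(2))
if __name__=='__main__':
    print('gap',G,'dist',np.linalg.norm(F-N)-99,'saucer',togap([572,159.5]),'box',togap([456,-222]))
    show(*map(float,sys.argv[1:4]))
E
python3 plan.py -12.8 210 231
```

```text
gap [539.8   27.75] dist 104.75723300045084 saucer [-12.56227797 135.04477655] box [   2.29928034 -263.42402284]
t 0.15 tcp gap [-537.8  346.2] z 230.9 open 85.2 F [-0.2 -0.1  0.3] q [ 1.09  0.38  1.3   0.    1.46 -0.22]
tool-x to gap-y: twist deg 93.81772937494904 tilt z [-5.e-04 -1.e-03 -1.e+00]
shift cm [-5.148e+01 -1.708e+01 -1.000e-02]
```

```bash
python3 -m inch '[[105,[-3.2,-1.1,0],6],[105,[-6.4,-2.1,0],12],[105,[-9.6,-3.2,0],18],[105,[-12.8,-4.3,0],24],[105,[-16,-5.3,0],30],[105,[-19.2,-6.4,0],36],[105,[-22.4,-7.5,0],42],[105,[-25.6,-8.5,0],48]]'; python3 plan.py -12.8 210 231
```

```text
time: 0.82
tool_pos: [370.2, 380.1, 231.2]
tool_rot: [-0.0, 0.526, 0.85, -0.0]
ft_force: [0.3, 0.8, -0.1]
opening: 50.3
gap [539.8   27.75] dist 104.75723300045084 saucer [-12.56227797 135.04477655] box [   2.29928034 -263.42402284]
t 0.82 tcp gap [-275.3  277.7] z 231.2 open 50.3 F [ 0.3  0.8 -0.1] q [ 0.58  0.35  1.35 -0.    1.44  0.11]
tool-x to gap-y: twist deg 45.517513384245206 tilt z [-4.e-04 -3.e-04 -1.e+00]
shift cm [-2.347e+01  1.356e+01  2.000e-02]
```

```bash
python3 -m inch '[[105,[-2.9,1.7,0],6],[105,[-5.9,3.4,0],12],[105,[-8.8,5.1,0],18],[105,[-11.7,6.8,0],24],[105,[-14.7,8.5,0],30],[105,[-17.6,10.2,0],36],[105,[-20.5,11.9,0],42],[105,[-23.5,13.6,0],45.4]]'; cat > look.py <<'E'
import sys
from h import *
from plan import *
n,tag=sys.argv[1:3]
cp=camera_params(n);p,d=grab_frame(n);cv2.imwrite(f'pics/{n}{tag}.png',p[:,:,::-1])
hsv=cv2.cvtColor(p,cv2.COLOR_RGB2HSV);W=cloud(cp,d);z=W[...,2]
def fit(P):
    A=np.c_[2*P,np.ones(len(P))];s=np.linalg.lstsq(A,(P**2).sum(1),rcond=None)[0];return s[:2],np.sqrt(s[2]+s[:2]@s[:2])
orange=(hsv[...,0]<14)&(hsv[...,1]>130)&(d>0)
m=orange&(abs(z-24)<2.5)
if m.sum()>30:
    P=W[m][:,:2];c=np.median(P,0);P=P[np.linalg.norm(P-c,axis=1)<60]
    for _ in range(3):
        c,r=fit(P); e=abs(np.linalg.norm(P-c,axis=1)-r); P=P[e<5]
    print('saucer rim fit',c.round(1),'r',r.round(1),len(P),'gap',togap(c).round(1))
lab,k=cv2.connectedComponents(((abs(z-45)<5)&(hsv[...,1]<90)&(p.min(-1)>90)).astype(np.uint8))[::-1]
for i in range(1,lab.max()+1 if hasattr(lab,'max') else 0):
    pass
num,lab=cv2.connectedComponents(((abs(z-45)<5)&(hsv[...,1]<90)&(p.min(-1)>90)).astype(np.uint8))
for i in range(1,num):
    q=lab==i
    if q.sum()<250: continue
    c,r=cv2.minEnclosingCircle(W[q][:,:2].astype(np.float32)); c=np.array(c);print('tin',c.round(1),'r',round(r,1),q.sum(),'gap',togap(c).round(1))
show()
E
sed -i '/\[::-1\]$/d;/^for i in range(1,lab.max/d;/^    pass/d' look.py
python3 look.py wrist 2; python3 look.py top 2
```

```text
time: 1.48
tool_pos: [597.5, 231.8, 231.0]
tool_rot: [-0.0, 0.814, 0.581, -0.0]
ft_force: [-0.1, 0.4, 1.8]
opening: 50.0
saucer rim fit [574.  163.9] r 44.4 815 gap [-12.1 139.9]
tin [799.  128.2] r 45.6 1329 gap [212.2 179.5]
tin [392.3 218.1] r 39.7 941 gap [-201.6  131.8]
tin [461.4  56.5] r 44.8 1123 gap [-83.4   1.6]
tin [598.    5.8] r 28.7 278 gap [62.2 -1.8]
t 1.53 tcp gap [ -6.5 209.3] z 230.0 open 50.0 F [-0.2 -5.1 -1.6] q [ 0.18  0.55  1.01 -0.    1.58  0.52]
tool-x to gap-y: twist deg -0.2485865557410989 tilt z [ 7.0e-04 -1.7e-03 -1.0e+00]
saucer rim fit [571.9 161.4] r 44.1 243 gap [-13.2 136.8]
tin [636.   -4.8] r 49.8 1727 gap [101.6   0.6]
tin [443.   61.4] r 49.4 1930 gap [-102.5    0.2]
tin [389.1 212. ] r 38.9 413 gap [-202.5  125. ]
t 1.58 tcp gap [ -9.3 210.2] z 229.8 open 49.9 F [-0.1  1.   0.2] q [ 0.18  0.55  1.02 -0.    1.58  0.51]
tool-x to gap-y: twist deg 0.05074954131086429 tilt z [-7.e-04 -1.e-03 -1.e+00]
```

View pics/wrist2.png

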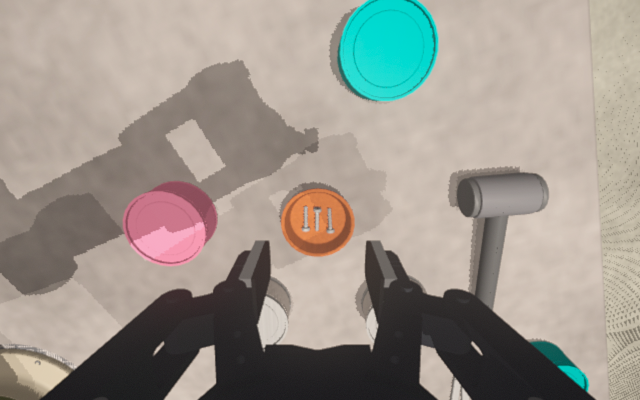

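The wrist view shows the saucer with its 3 screws at (317,222), straight between the fingers, and a turquoise tin behind at (388,48). I'll check clearance to that tin and the camera height before lowering.

```bash
python3 - <<'E'
from h import *
from plan import *
f=np.load('top1.npz');cp={k:f[k] for k in('vfov','cx','cy','R','t')}
for u,v in[(179,160),(222,311)]: print(togap(onplane(cp,u,v,46)).round(0))
c=camera_params('wrist');o=-np.array(c['R']).T@np.array(c['t']);print('cam',togap(o),o[2]-state()['tool_pos'][2])
show(-12.8,205,60); show(-12.8,205,7)
E
```

```text
[ 61. 334.]
[-196.  137.]
cam [ -9.26116057 290.89403697] 143.13960605581138
t 1.58 tcp gap [ -9.3 210.2] z 229.8 open 49.9 F [-0.1  1.   0.2] q [ 0.18  0.55  1.02 -0.    1.58  0.51]
tool-x to gap-y: twist deg 0.05074954131086429 tilt z [-7.e-04 -1.e-03 -1.e+00]
shift cm [-0.5  -0.34 16.98]
t 1.58 tcp gap [ -9.3 210.2] z 229.8 open 49.9 F [-0.1  1.   0.2] q [ 0.18  0.55  1.02 -0.    1.58  0.51]
tool-x to gap-y: twist deg 0.05074954131086429 tilt z [-7.e-04 -1.e-03 -1.e+00]
shift cm [-0.5  -0.34 22.28]
```

```bash
python3 -m inch '[[105,[-0.4,-0.1,3],0],[105,[-0.4,-0.1,6.5],0],[105,[-0.4,-0.1,10],0],[105,[-0.4,-0.1,13],0],[105,[-0.4,-0.1,16],0],[105,[-0.4,-0.1,18],0],[105,[-0.4,-0.1,19],0],[105,[-0.4,-0.1,19],0]]'; python3 plan.py -12.8 205 7;  python3 look.py top 3; python3 look.py wrist 3
```

```text
time: 2.25
tool_pos: [592.9, 229.5, 39.2]
tool_rot: [-0.001, 0.812, 0.584, -0.002]
ft_force: [0.3, 0.5, 0.3]
opening: 50.5
gap [539.8   27.75] dist 104.75723300045084 saucer [-12.56227797 135.04477655] box [   2.29928034 -263.42402284]
t 2.25 tcp gap [-15.6 208. ] z 39.2 open 50.5 F [0.3 0.5 0.3] q [0.18 0.71 1.29 0.   1.14 0.51]
tool-x to gap-y: twist deg 0.45201198062210324 tilt z [-4.3e-03 -7.0e-04 -1.0e+00]
shift cm [-0.29  0.29  3.22]
saucer rim fit [572.  161.3] r 44.1 228 gap [-13.1 136.7]
tin [636.2  -5.8] r 49.8 1725 gap [102.1  -0.2]
tin [443.   61.8] r 49.5 1944 gap [-102.6    0.6]
t 2.3 tcp gap [-14.8 208.5] z 41.1 open 50.4 F [-0.5 -0.5  0.7] q [0.18 0.71 1.29 0.   1.14 0.51]
tool-x to gap-y: twist deg 0.44951115807907627 tilt z [-1.1e-03 -2.0e-04 -1.0e+00]
saucer rim fit [575.3 168.8] r 40.7 886 gap [-12.5 144.9]
t 2.35 tcp gap [-14.1 208.7] z 42.3 open 50.5 F [-0.2 -0.   0.2] q [0.18 0.71 1.29 0.   1.14 0.51]
tool-x to gap-y: twist deg 0.4424143185788125 tilt z [ 1.2e-03  3.0e-04 -1.0e+00]
```

View pics/top3.png

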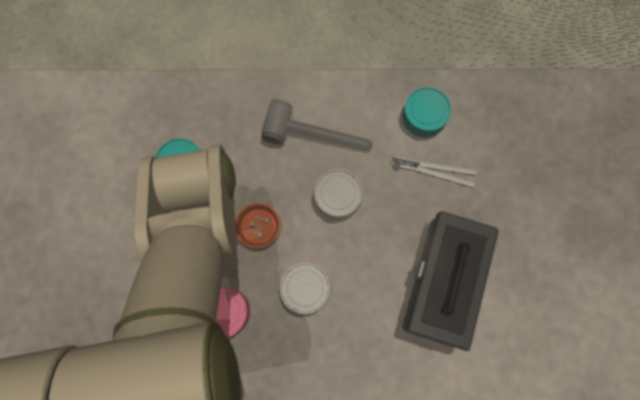

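View pics/wrist3.png

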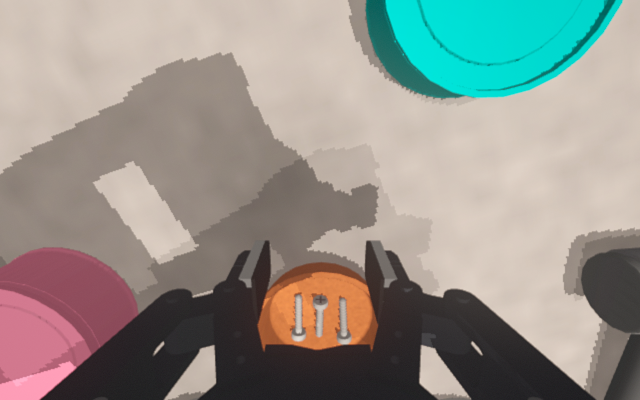

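The wrist view shows the saucer centred at (318,320) between and in front of the fingertips, with the screws lying in it. The top view's sight of the saucer and tins is still clear. I'll lower further.

```bash
python3 -m inch '[[105,[0,0.1,1.2],0],[105,[0,0.1,2.4],0],[105,[0,0.1,3.2],0],[105,[0,0.1,3.5],0],[105,[0,0.1,3.5],0],[105,[0,0.1,3.5],0],[105,[0,0.1,3.5],0]]'; python3 plan.py -13 200 7
```

```text
time: 2.93
tool_pos: [595.4, 229.1, 6.7]
tool_rot: [0.0, 0.812, 0.583, 0.0]
ft_force: [0.6, -0.4, 0.3]
opening: 50.6
gap [539.8   27.75] dist 104.75723300045084 saucer [-12.56227797 135.04477655] box [   2.29928034 -263.42402284]
t 2.93 tcp gap [-13.1 208.5] z 6.7 open 50.6 F [ 0.6 -0.4  0.3] q [ 0.18  0.75  1.31 -0.    1.07  0.51]
tool-x to gap-y: twist deg 0.4188026991294862 tilt z [ 8.e-04  1.e-04 -1.e+00]
shift cm [-0.85  0.01 -0.03]
```

```bash
python3 -m inch '[[105,[-0.3,0,0],0.2],[105,[-0.6,0,0],0.4],[105,[-0.9,0,0],0.4],[105,[-1.2,0,0],0.4],[105,[-1.5,0,0],0.4],[105,[-1.8,0,0],0.4],[105,[-2.1,0,0],0.4],[105,[-2.4,0,0],0.4]]'; python3 look.py top 4; python3 look.py wrist 4
```

```text
time: 3.6
tool_pos: [587.6, 206.2, 6.4]
tool_rot: [0.0, 0.814, 0.58, 0.0]
ft_force: [1.4, 1.1, 0.2]
opening: 50.7
saucer rim fit [570. 158.] r 44.1 147 gap [-13.9 133. ]
tin [636.   -5.1] r 49.6 1730 gap [101.6   0.3]
tin [443.1  61.3] r 49.4 1929 gap [-1.024e+02  1.000e-01]
t 3.65 tcp gap [-13.1 183.8] z 6.4 open 50.5 F [-0.2  1.  -0.1] q [0.15 0.73 1.36 0.   1.04 0.48]
tool-x to gap-y: twist deg 0.00396782480015645 tilt z [ 1.e-04  1.e-04 -1.e+00]
saucer rim fit [575.5 171. ] r 34.3 1015 gap [-13. 147.]
t 3.7 tcp gap [-13.1 184. ] z 6.4 open 50.1 F [ 0.3  0.8 -0. ] q [ 0.15  0.73  1.36 -0.    1.04  0.48]
tool-x to gap-y: twist deg -0.0034839413868610336 tilt z [-0. -0. -1.]
```

View pics/wrist4.png

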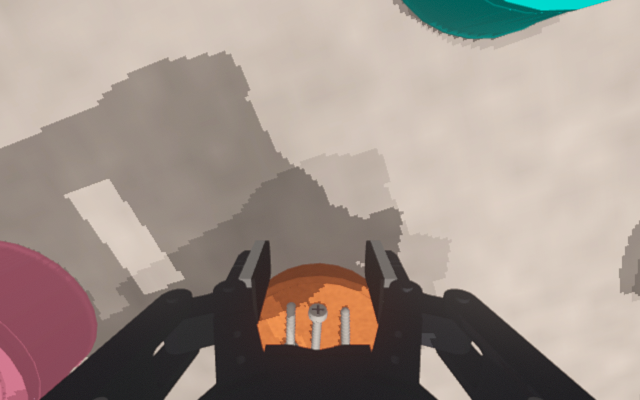

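The saucer is seated against both fingers (force about 1 N), with the screws inside at (290–345,325). Next is the diagonal push to the centre line.

```bash
python3 -m inch '[[105,[-0.3,0.06,0],0],[105,[-0.7,0.14,0],0],[105,[-1.15,0.23,0],0],[105,[-1.6,0.32,0],0],[105,[-2.05,0.41,0],0],[105,[-2.5,0.5,0],0],[105,[-2.95,0.59,0],0],[105,[-3.4,0.68,0],0]]'; python3 look.py top 5; python3 plan.py 0 112 6
```

```text
time: 4.37
tool_pos: [582.8, 171.4, 6.3]
tool_rot: [-0.0, 0.814, 0.58, 0.0]
ft_force: [0.1, 2.4, 0.1]
opening: 50.3
saucer rim fit [564.9 123.4] r 44.0 131 gap [-7.5 98.6]
tin [635.7  -5.3] r 49.9 1722 gap [1.014e+02 1.000e-01]
tin [442.8  61.7] r 49.4 1926 gap [-102.7    0.4]
t 4.42 tcp gap [ -6.1 149.1] z 6.3 open 50.4 F [1.  1.  0.4] q [ 0.09  0.71  1.41 -0.    1.02  0.42]
tool-x to gap-y: twist deg -0.009428453333555353 tilt z [-3.e-04 -4.e-04 -1.e+00]
gap [539.8   27.75] dist 104.75723300045084 saucer [-12.56227797 135.04477655] box [   2.29928034 -263.42402284]
t 4.42 tcp gap [ -6.1 149.1] z 6.3 open 50.4 F [1.  1.  0.4] q [ 0.09  0.71  1.41 -0.    1.02  0.42]
tool-x to gap-y: twist deg -0.009428453333555353 tilt z [-3.e-04 -4.e-04 -1.e+00]
shift cm [-3.71  0.61  0.03]
```

```bash
python3 -m inch '[[105,[-0.4,0.08,0],0],[105,[-0.85,0.17,0],0],[105,[-1.3,0.26,0],0],[105,[-1.75,0.35,0],0],[105,[-2.2,0.44,0],0],[105,[-2.6,0.52,0],0],[105,[-3.0,0.6,0],0],[105,[-3.4,0.64,0],0]]'; python3 look.py top 6; python3 look.py side 6
```

```text
time: 5.08
tool_pos: [577.8, 137.3, 6.4]
tool_rot: [0.0, 0.814, 0.58, 0.0]
ft_force: [-0.0, 1.9, 0.2]
opening: 50.5
saucer rim fit [559.9  89.2] r 43.9 103 gap [-1.  64.6]
tin [635.9  -5.2] r 49.5 1719 gap [101.6   0.2]
tin [443.1  61.4] r 49.4 1932 gap [-102.4    0.2]
t 5.13 tcp gap [  0.2 115.3] z 6.3 open 50.2 F [-0.   0.7 -0.1] q [ 0.03  0.7   1.45 -0.    0.99  0.37]
tool-x to gap-y: twist deg -0.004322180049740609 tilt z [-2.e-04 -3.e-04 -1.e+00]
saucer rim fit [560.   85.2] r 44.2 166 gap [ 0.4 60.9]
tin [638.4  -7.7] r 51.3 1181 gap [104.7  -1.3]
tin [443.8  59.4] r 51.0 1431 gap [-101.    -1.4]
t 5.18 tcp gap [1.000e-01 1.156e+02] z 6.3 open 50.2 F [0.3 0.9 0.4] q [ 0.03  0.7   1.45 -0.    0.99  0.37]
tool-x to gap-y: twist deg -0.012829979650291534 tilt z [-3.e-04 -3.e-04 -1.e+00]
```

View pics/top6.png

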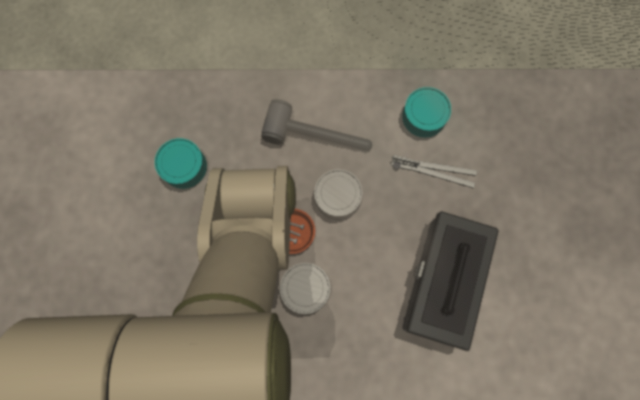

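View pics/side6.png

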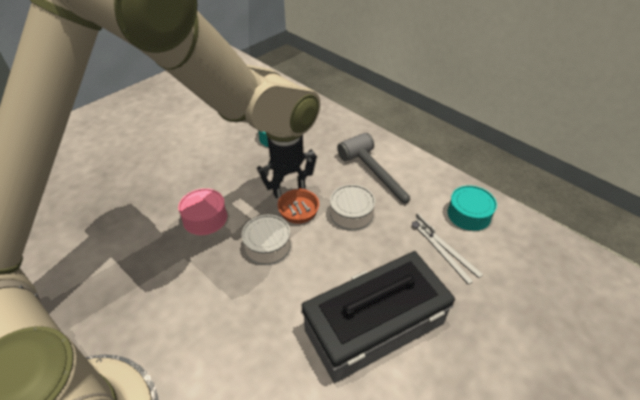

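Both views put the saucer ~1 mm to the near side of mid-gap (top view (298,232), between the tins), so I add 0.8 mm towards the far tin while pushing.

```bash
python3 -m inch '[[105,[-0.3,0.02,0],0],[105,[-0.6,0.05,0],0],[105,[-0.9,0.08,0],0],[105,[-1.2,0.08,0],0],[105,[-1.5,0.08,0],0],[105,[-1.8,0.08,0],0],[105,[-2.1,0.08,0],0],[105,[-2.4,0.08,0],0]]'; python3 look.py top 7; python3 look.py side 7; python3 look.py wrist 7
```

```text
time: 5.85
tool_pos: [570.6, 114.5, 6.3]
tool_rot: [-0.0, 0.814, 0.581, -0.0]
ft_force: [0.4, 2.0, 0.6]
opening: 50.3
saucer rim fit [552.7  65.8] r 43.4 105 gap [-0.2 40.2]
tin [635.9  -4.8] r 49.8 1701 gap [101.4   0.6]
tin [443.1  60.6] r 48.9 1561 gap [-102.1   -0.5]
t 5.9 tcp gap [ 0.8 91.6] z 6.3 open 49.8 F [0.7 0.6 0.4] q [-0.01  0.68  1.49 -0.    0.97  0.33]
tool-x to gap-y: twist deg 0.002358224829691835 tilt z [-3.e-04 -2.e-04 -1.e+00]
saucer rim fit [553.2  62.8] r 44.3 173 gap [ 1.3 37.5]
tin [637.5  -5.2] r 51.9 1186 gap [103.1   0.8]
tin [445.2  58.5] r 50.8 1287 gap [-99.4  -1.8]
t 5.95 tcp gap [ 0.8 91.8] z 6.3 open 50.4 F [-0.4  0.1  0.3] q [-0.01  0.68  1.49 -0.    0.97  0.33]
tool-x to gap-y: twist deg -0.003179377873550493 tilt z [-4.e-04 -2.e-04 -1.e+00]
saucer rim fit [558.5  79.4] r 34.3 1018 gap [ 0.8 55. ]
tin [434.  108.2] r 10.5 259 gap [-126.2   41.5]
tin [673.9  24.5] r 13.0 264 gap [127.8  40.7]
t 6.0 tcp gap [ 0.8 92. ] z 6.3 open 50.4 F [ 0.3 -0.2 -0.3] q [-0.01  0.68  1.49 -0.    0.97  0.33]
tool-x to gap-y: twist deg 0.002616823641545807 tilt z [-4.e-04 -3.e-04 -1.e+00]
```

View pics/wrist7.png

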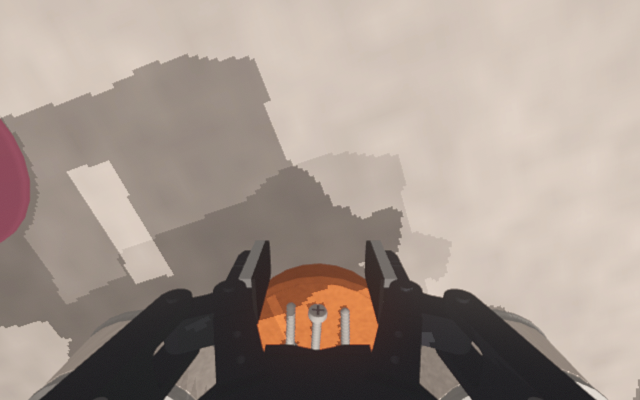

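```bash
python3 - <<'E'
import cv2
for n in('side','top'):
    p=cv2.imread(f'pics/{n}7.png'); p=p[150:280,200:400]; cv2.imwrite(f'pics/{n}7z.png',cv2.resize(p,None,fx=4,fy=4,interpolation=cv2.INTER_CUBIC))
E
```

```text
(no output)
```

View pics/side7z.png

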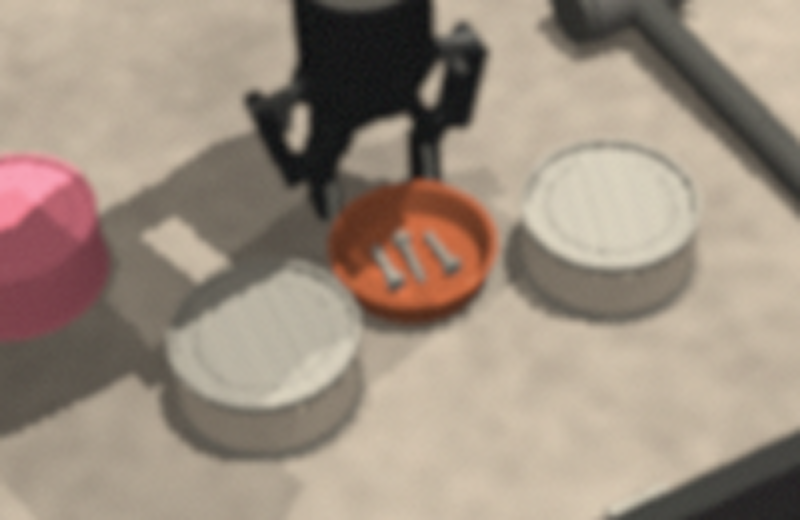

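View pics/top7z.png

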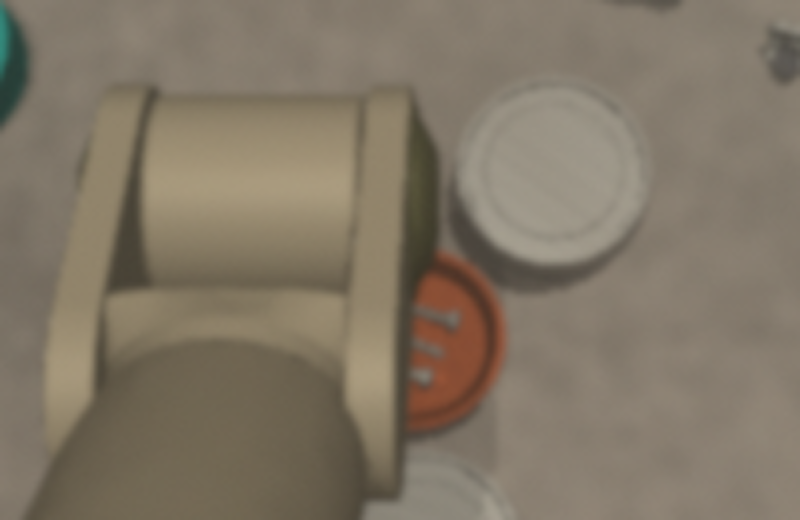

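The side zoom shows the saucer entering centred between the tins, with all three screws inside. The top and side views agree that it is within 0.5 mm of mid-gap. Now I check how wide the gripper's links are at tin height.

```bash
python3 - <<'E'
from h import *
from plan import *
cp=camera_params('side');p,d=grab_frame('side');W=cloud(cp,d)
s=state()['tool_pos'];g=togap(s)
rel=(W[...,:2]-G)@np.c_[ex,ey]-g
m=(p.max(-1)<60)&(abs(rel[...,0])<90)&(abs(rel[...,1])<50)&(W[...,2]>8)&(W[...,2]<140)
for a in range(5,140,10):
    q=m&(W[...,2]>=a)&(W[...,2]<a+10)
    if q.sum()>3: print(a,q.sum(),'x',rel[q][:,0].min().round(),rel[q][:,0].max().round(),'y',rel[q][:,1].min().round(),rel[q][:,1].max().round())
E
```

```text
15 15 x -38.0 27.0 y -10.0 4.0
25 23 x -38.0 27.0 y -12.0 3.0
35 23 x -38.0 34.0 y -11.0 1.0
45 28 x -40.0 33.0 y -16.0 4.0
55 117 x -56.0 53.0 y -17.0 7.0
65 79 x -57.0 56.0 y -19.0 9.0
75 106 x -61.0 58.0 y -21.0 11.0
85 100 x -63.0 62.0 y -22.0 1.0
95 126 x -66.0 65.0 y -22.0 -4.0
105 209 x -66.0 63.0 y -26.0 5.0
115 59 x -56.0 40.0 y -15.0 4.0
125 22 x -37.0 9.0 y -36.0 -3.0
135 40 x -37.0 25.0 y -40.0 -5.0
```

Below 50 mm the links stay within ±40 mm, and they only widen (±56 mm) above ~53 mm, so they pass over the tins. I back off a hair, raise 3 mm for margin, then go on.

```bash
python3 -m inch '[[105,[0.2,0,0],0],[105,[0.3,0,-0.15],0],[105,[0.3,0,-0.3],0],[105,[0.1,0,-0.3],0],[105,[-0.2,0,-0.3],0],[105,[-0.5,0,-0.3],0],[105,[-0.8,0,-0.3],0],[105,[-1.2,0,-0.3],0]]' && python3 -m inch '[[105,[-0.4,0,0],0],[105,[-0.8,0,0],0],[105,[-1.2,0,0],0],[105,[-1.6,0,0],0],[105,[-2,0,0],0],[105,[-2.4,0,0],0]]'; python3 look.py top 8; python3 look.py side 8
```

```text
time: 6.72
tool_pos: [566.8, 103.2, 9.4]
tool_rot: [-0.0, 0.814, 0.58, 0.0]
ft_force: [0.2, 1.8, 0.7]
opening: 50.0
time: 7.22
tool_pos: [558.9, 80.4, 9.3]
tool_rot: [0.0, 0.814, 0.58, 0.0]
ft_force: [0.8, 2.1, 0.6]
opening: 50.2
saucer rim fit [541.5  32.7] r 44.3 91 gap [-0.   5.2]
tin [636.3  -5.2] r 49.6 1297 gap [102.    0.4]
tin [438.3  42.3] r 43.0 565 gap [-100.7  -19.4]
tin [417.7 246. ] r 37.1 457 gap [-186.7  166.5]
t 7.27 tcp gap [ 0.8 55.3] z 9.3 open 50.1 F [0.7 0.8 0.5] q [-0.07  0.66  1.54 -0.    0.95  0.26]
tool-x to gap-y: twist deg -0.0031414160283702586 tilt z [-4.e-04 -3.e-04 -1.e+00]
saucer rim fit [541.2  28.4] r 44.3 203 gap [1.1 1.1]
tin [637.4  -7.7] r 50.8 1188 gap [103.9  -1.7]
tin [397.4 221.9] r 41.9 279 gap [-198.  137.]
tin [443.5  58.4] r 50.5 1041 gap [-101.    -2.5]
t 7.32 tcp gap [ 0.8 55.6] z 9.3 open 50.4 F [-0.3  0.1  0.3] q [-0.07  0.66  1.54 -0.    0.95  0.27]
tool-x to gap-y: twist deg -0.014193934122772589 tilt z [-4.e-04 -3.e-04 -1.e+00]
```

```bash
python3 - <<'E'
import cv2
for n in('side',):
    p=cv2.imread(f'pics/{n}8.png'); p=p[150:280,200:400]; cv2.imwrite(f'pics/{n}8z.png',cv2.resize(p,None,fx=4,fy=4,interpolation=cv2.INTER_CUBIC))
E
```

```text
(no output)
```

View pics/side8z.png

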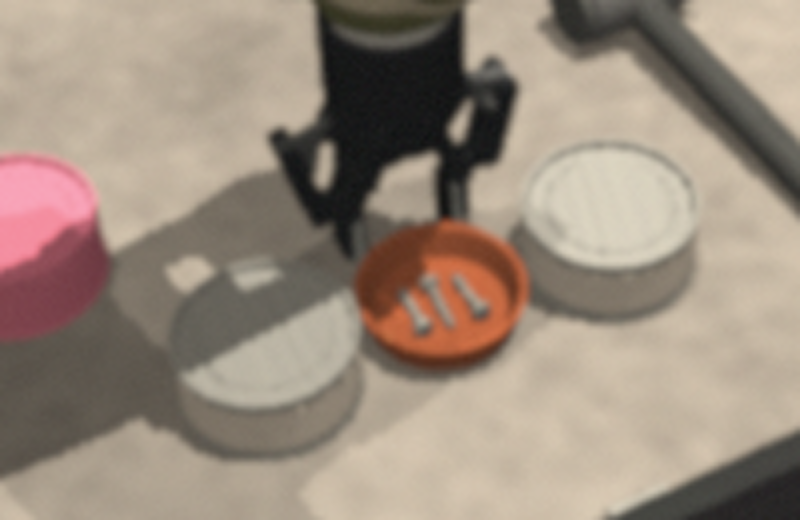

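At mid-gap: the zoom shows the saucer between the tins without contact, the tins unmoved and a force of 2 N. I'll continue straight.

```bash
python3 -m inch '[[105,[-0.4,0,0],0],[105,[-0.8,0,0],0],[105,[-1.3,0,0],0],[105,[-1.8,0,0],0],[105,[-2.3,0,0],0],[105,[-2.8,0,0],0],[105,[-3.3,0,0],0],[105,[-3.8,0,0],0]]' && python3 look.py side 9; python3 look.py top 9
```

```text
time: 7.98
tool_pos: [546.4, 44.3, 9.3]
tool_rot: [-0.0, 0.814, 0.58, -0.0]
ft_force: [1.5, 1.4, 0.2]
opening: 50.0
saucer rim fit [529.4  -6.7] r 44.5 208 gap [  1.4 -36. ]
tin [638.1  -8.2] r 51.0 1146 gap [104.7  -1.9]
tin [394.3 220.2] r 45.4 553 gap [-200.4  134.4]
tin [444.9  58.5] r 50.8 1089 gap [-99.7  -2. ]
t 8.03 tcp gap [ 0.9 17.1] z 9.3 open 50.6 F [1.3 0.7 0. ] q [-0.14  0.64  1.59 -0.    0.92  0.2 ]
tool-x to gap-y: twist deg -0.011366458533586865 tilt z [-4.e-04 -3.e-04 -1.e+00]
saucer rim fit [529.1  -2.6] r 45.3 56 gap [ -0.2 -32.2]
tin [636.8  -5.5] r 49.3 882 gap [102.5   0.2]
tin [417.5 230.6] r 43.8 921 gap [-181.9  151.8]
t 8.08 tcp gap [ 0.9 17.4] z 9.3 open 50.0 F [-0.5  0.4  0.9] q [-0.14  0.64  1.59 -0.    0.92  0.2 ]
tool-x to gap-y: twist deg -0.022113592371397317 tilt z [-4.e-04 -3.e-04 -1.e+00]
```

View pics/side9.png

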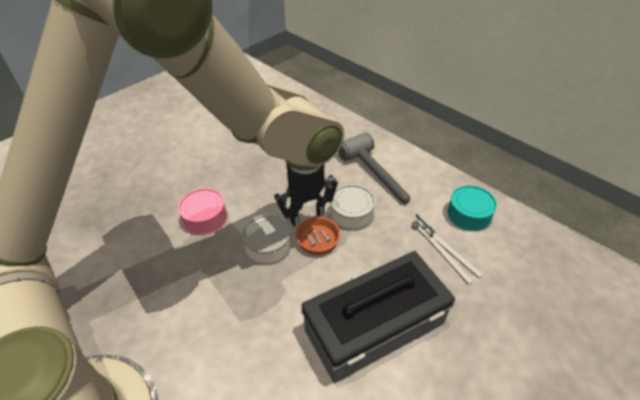

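The saucer is at (318,236), past the narrowest point, with the screws inside. I'll continue.

```bash
python3 -m inch '[[105,[-0.4,0,0],0],[105,[-0.8,0,0],0],[105,[-1.3,0,0],0],[105,[-1.8,0,0],0],[105,[-2.3,0,0],0],[105,[-2.8,0,0],0],[105,[-3.3,0,0],0],[105,[-3.8,0,0],0]]' && python3 look.py side 10; python3 - <<'E'
import cv2
p=cv2.imread('pics/side10.png')[170:320,220:420]; cv2.imwrite('pics/side10z.png',cv2.resize(p,None,fx=4,fy=4,interpolation=cv2.INTER_CUBIC))
E
```

```text
time: 8.75
tool_pos: [534.0, 8.4, 9.3]
tool_rot: [-0.0, 0.814, 0.58, -0.0]
ft_force: [0.7, 2.2, -0.2]
opening: 50.2
saucer rim fit [516.6 -42.6] r 44.4 211 gap [  1.1 -74.1]
tin [636.8  -8.7] r 50.9 881 gap [103.6  -2.8]
tin [399.2 221.9] r 49.6 842 gap [-196.3  137.6]
tin [444.9  60. ] r 49.6 1195 gap [-100.2   -0.5]
t 8.8 tcp gap [  0.9 -20.9] z 9.3 open 50.1 F [-0.2  0.1 -0.4] q [-0.21  0.62  1.63 -0.    0.89  0.13]
tool-x to gap-y: twist deg -0.008047179374898406 tilt z [-3.e-04 -3.e-04 -1.e+00]
```

View pics/side10z.png

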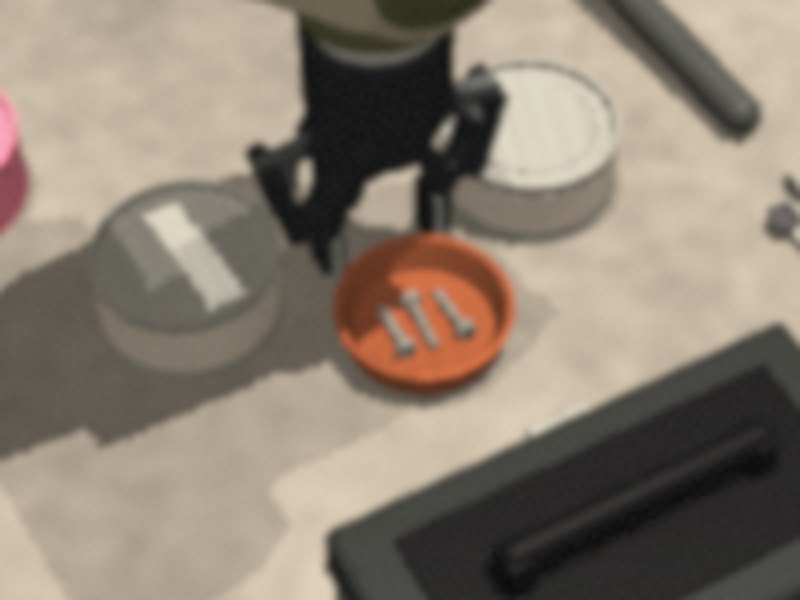

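The saucer is coming out on the far side of the gap with the screws inside and the tins standing. About 48 mm remain.

```bash
python3 -m inch '[[105,[-0.4,0,0],0],[105,[-0.8,0,0],0],[105,[-1.2,0,0],0],[105,[-1.6,0,0],0],[105,[-2,0,0],0],[105,[-2.4,0,0],0],[105,[-2.8,0,0],0],[105,[-3.2,0,0],0]]' && python3 -m inch '[[105,[-0.4,0,0],0],[105,[-0.8,0,0],0],[105,[-1.2,0,0],0],[105,[-1.4,0,0],0],[105,[-1.5,0,0],0],[105,[-1.5,0,0],0]]'; python3 look.py side 11
```

```text
time: 9.47
tool_pos: [523.6, -21.7, 9.3]
tool_rot: [-0.0, 0.814, 0.58, -0.0]
ft_force: [0.4, 2.1, -1.1]
opening: 50.3
time: 9.97
tool_pos: [518.8, -35.8, 9.3]
tool_rot: [0.0, 0.814, 0.58, -0.0]
ft_force: [0.6, 0.6, 0.9]
opening: 50.5
saucer rim fit [501.2 -86.9] r 44.2 228 gap [   0.9 -121. ]
tin [643.8 -15.4] r 48.9 574 gap [112.3  -6.9]
tin [399.2 222.2] r 49.5 938 gap [-196.4  137.9]
tin [444.5  58.7] r 50.4 1369 gap [-100.2   -1.8]
t 10.02 tcp gap [  0.9 -66.8] z 9.3 open 50.2 F [0.6 1.  0.6] q [-0.3   0.6   1.67 -0.    0.87  0.04]
tool-x to gap-y: twist deg 0.01418379950837334 tilt z [-1.e-04 -2.e-04 -1.e+00]
```

View pics/side11.png

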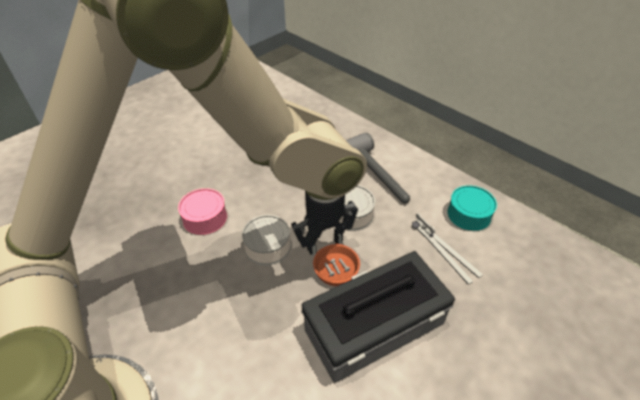

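The saucer sits at about y = -120 in the gap frame, midway between tins and toolbox. Now I back off 15 mm and rise.

```bash
python3 -m inch '[[105,[0.4,0,0],0],[105,[1,0,0],0],[105,[1.5,0,0],0],[105,[1.5,0,-1.5],0],[105,[1.5,0,-4],0],[105,[1.5,0,-7],0],[105,[1.5,0,-10],0],[105,[1.5,0,-13],0]]' && python3 -m inch '[[105,[0,0,-3],0],[105,[2,0,-6],0],[105,[5,0,-9],0],[105,[8,0,-10],0],[105,[11.5,0,-10],0],[105,[15,0,-10],0],[105,[18.5,0,-10],0],[105,[22,0,-10],0]]' && python3 -m inch '[[105,[3,0,0],0],[105,[5,0,0],0],[105,[5,0,0],0],[105,[5,0,0],0],[105,[5,0,0],0],[105,[5,0,0],0]]'; python3 look.py top 12; python3 look.py side 12
python3 - <<'E'
from h import *
from plan import *
from scipy import ndimage
cp=camera_params('top');p,d=grab_frame('top');W=cloud(cp,d);z=W[...,2]
t=(z>84)&(z<98)&(p.max(-1)<90)&(W[...,1]<-80)
lab,nn=ndimage.label(t);k=1+np.argmax(ndimage.sum(t,lab,range(1,nn+1)))
print('box',cv2.minAreaRect(W[lab==k][:,:2].astype(np.float32)))
q=np.load('top1.npz')
diff=np.abs(p.astype(int)-q['p']).max(-1); cv2.imwrite('pics/diff.png',np.clip(diff*3,0,255).astype(np.uint8))
E
```

```text
time: 10.68
tool_pos: [523.6, -20.6, 140.7]
tool_rot: [-0.0, 0.814, 0.581, -0.0]
ft_force: [-0.4, 0.3, 0.2]
opening: 50.4
time: 11.35
tool_pos: [595.5, 189.1, 239.4]
tool_rot: [0.0, 0.814, 0.581, -0.0]
ft_force: [0.4, -0.5, 0.0]
opening: 50.1
time: 11.85
tool_pos: [611.6, 233.1, 239.6]
tool_rot: [0.0, 0.815, 0.58, -0.0]
ft_force: [-0.3, -0.3, 0.6]
opening: 50.5
saucer rim fit [500.9 -83.7] r 43.7 186 gap [  -0.4 -118. ]
tin [635.8  -5.5] r 49.8 1731 gap [ 1.016e+02 -1.000e-01]
tin [442.9  61.5] r 49.4 1934 gap [-102.6    0.3]
tin [397.  216.8] r 48.4 525 gap [-196.7  132.1]
t 11.9 tcp gap [  1.  217.5] z 239.6 open 50.5 F [ 0.1 -0.4  0.8] q [ 0.18  0.57  0.96 -0.    1.62  0.52]
tool-x to gap-y: twist deg -0.045592752568950345 tilt z [ 1.e-04 -1.e-04 -1.e+00]
saucer rim fit [500.9 -87.1] r 44.0 207 gap [   0.7 -121.3]
tin [637.4  -6.3] r 51.8 1178 gap [103.4  -0.3]
tin [445.1  59.1] r 51.5 1429 gap [-99.8  -1.2]
t 11.95 tcp gap [  1.  217.5] z 239.7 open 50.0 F [ 0.  -0.9 -0.4] q [ 0.18  0.57  0.96 -0.    1.62  0.52]
tool-x to gap-y: twist deg -0.04718665006154765 tilt z [ 2.e-04 -1.e-04 -1.e+00]
box ((456.88848876953125, -220.56689453125), (120.20057678222656, 239.88510131835938), 72.31526947021484)
```

View pics/top12.png

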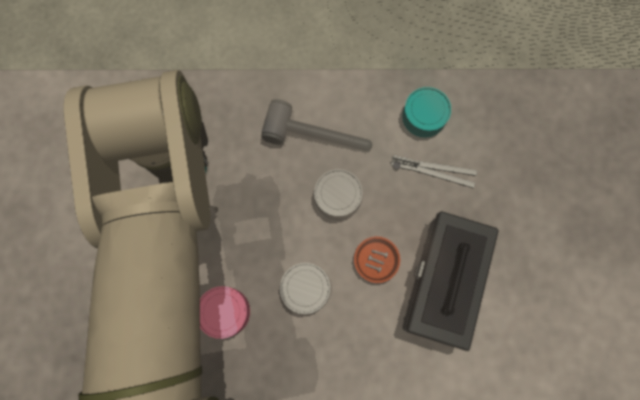

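View pics/side12.png

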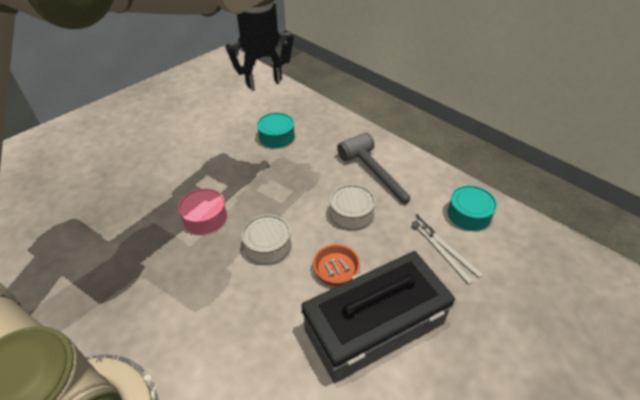

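View pics/diff.png

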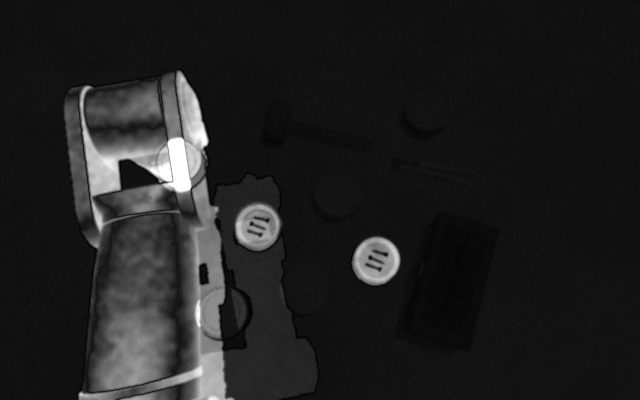

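The difference picture shows that only the saucer moved, from (258,226) to (377,261). The tins, toolbox, mallet and tin opener show no edges. The saucer stands free with three screws in it, so I hand in.

```bash
python3 -c "
from plant import sign_off; print(sign_off())"
```

```text
the job is handed in; nothing more can be done
None
```

The saucer went through the gap between the tins and now stands in the space beyond. I pushed it with the two half-open fingertips, about 2 N at the wrist, and handed in about 12 s into the 54 s limit.

- **Final position:** the saucer's centre is about 120 mm past the line through the tins' centres and within 1 mm of the gap's centre line. That leaves about 22 mm to the tins and about 25 mm to the toolbox latch.
- **Screws:** all three are still in the saucer in both the top and side views.
- **Other objects:** the tins' measured positions changed by under 1 mm and the toolbox's by about 0.3 mm, which is within measurement noise. A before-and-after comparison of the top view shows no movement of the mallet or tin opener.
- **Disagreement between views:** the top and side cameras differ by about 3 mm on the saucer's final position (118 against 121 mm). This is far smaller than the margins on either side.
- **Checks:** none failed. The robot was clear of everything when I handed in.

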